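# Lock the lugged filter cartridge into the empty filter head

## Task

On this water-filter prototyping bench, take the loose white cartridge that has two lugs at its foot, line the lugs up with the two slots of the empty filter head, and push it in against the spring. Then twist it about 60 degrees clockwise (seen from above) so that it is locked under the rim, let go and leave it standing upright in the head.

Things in the scene. Friction and masses are not known exactly. Their poses are not given: they have to be found in the camera images.
- grip (a point): Centre of the turning bar (44 long, 14 thick, 45 mm high) on the loose white 120 mm cartridge; body below it 48 mm across, 75 high. x runs along the bar and the two foot lugs (half turn is equal), z up. Lugs 84 mm tip to tip, 14 wide, 10 high. This point is 97.5 mm above the foot. Lookalikes: one has a full round flange and no lugs, one is 138 mm tall with a round knob.
- socket (a point): Centre of the mouth of the empty fixed white filter head (114 mm across, 44 high), at rim level. x runs along the two slots and the low mounting ears (half turn is equal), z up. Hole 62 mm across; slots 32 wide, ends 50 mm from the axis. Rim 8 mm thick, then a 16 mm high chamber; floor 24 mm below this point. An identical head nearby already holds a cartridge.
- lock (a point): Same point as socket, turned 60 degrees clockwise seen from above: its x is where bar and lugs must point when locked. The cartridge turns only clockwise, only while grip is under 79 mm above this point (73.5 when its foot is on the floor); a stop ends the turn near 72 degrees. Let go once turned, it rises up to 6 mm until the lugs bear under the rim.
- seat (a joint): Grey spring disc, 44 mm across, in the middle of the empty head; value = metres pressed down (0 = up, its top 8 mm above the chamber floor; 0.008 = level with the floor). The cartridge's foot presses on it: 4 N to start, 8 N at the floor, less the cartridge's own weight of about 2.5 N.
There are look-alikes about, which are no part of the job. What is shaped like the part that bears grip but orange is not meant. What is shaped like the part that bears socket but green is not meant.

How it is judged:
By the outcome, as a careful person would: the job done as asked, in the order asked, and still so for the second after the job is handed in, with the robot touching nothing.
It also fails if it takes over 42 s, if anything falls off the work surface, if the arm or the gripper's body presses on something with over 40 N, if the wrist force passes 120 N, or if a joint passes its speed limit or range.

## Robot

A 6-joint arm with a two-finger parallel gripper is mounted at the origin on the work surface. World frame = base frame: x ahead of the robot, y to its left, z up, the work surface at z = 0. Lengths are in m, angles in degrees, forces in N, time in s.
With the tool pointing down it reaches from about 0.325 to 0.85 m from the base axis. Payload 15.5 kg.
Tool frame: the origin (TCP) lies midway between the tips of the shut fingers; the grasp point (between the pads) lies 19 mm behind it; y points along the fingers, x is the direction in which the jaws open and shut, and the axes are right-handed (so a half turn about y gives the same grasp; the last joint's range is limited). The gripper opens to 91 mm and grips with 3 to 60 N. Pads are 32 mm wide; open, the fingers measure 118 mm over their backs; the gripper's body (76 mm by 178 mm) begins 60 mm behind the grasp point.
Start: joints at [-5.472, 28.281, 77.091, -0, 74.628, -5.472], TCP at [0.625, 0, 0.214] pointing down, gripper open.
Joint ranges: [-166.48, 166.48], [-47.26, 123.95], [12.59, 153.08], [-70.14, 250.14], [6.76, 159.57], [-176.63, 176.63]. Speed limits (degrees/s): [108.29, 108.29, 147.25, 172.46, 172.46, 172.46].

## Interface

Orientations are given as a 3x3 rotation matrix whose columns are the frame's x, y, z axes.
In Python, from bench import ctrl gives the robot as it stands. The module is installed in compiled form; this text tells all that it offers. Calls block until the motion is done:
- ctrl.goto(position, orientation): joint-space move of the TCP to a pose.
- ctrl.move_l(position, vel=0.15, ori=None, contact_N=None): straight line of the TCP; ori=None keeps the orientation; vel is the mean speed in m/s. With contact_N (N) it stops when the force on the tool has changed by that much, and returns True; else False.
- ctrl.movej(angles): joint-space move.
- ctrl.command_gripper(opening): opening from 0.0 (shut) to 1.0 (fully open); the grip force is fixed at half the most; returns when the fingers have stopped.
- ctrl.sleep(seconds).
- ctrl.ik(position, orientation): joint angles nearest the present ones, or None.
- ctrl.read_camera(name): name is "scene" or "side" or "wrist"; returns the picture (400x640x3 uint8, blue, green, red); there is no depth.
- ctrl.camera_params(name): a dict with "fx", "fy", "cx", "cy" (pixels), "pose" (4x4, takes a point from camera to world coordinates); the wrist camera has in their place "T_tool_cam" (4x4, takes a point from camera to tool coordinates, whose origin is the TCP and whose axes are the tool frame's). Camera axes: x right, y up, looking along -z (the intrinsics and any distortion apply to the point x, -y, -z); pixel columns grow to the right and rows downward; lengths in m; the calibration is good to about 2 mm. A picture is of the moment at which its call begins: read the wrist's pose just before it. camera_params takes no time and is no camera call.
A pose or a line that the arm cannot do raises ctrl.MotionError and nothing moves.
- ctrl.sign_off(): hands the job in, once; it reports no verdict.
Readings, each from a call of its own:
- ctrl.current_t(): time.
- ctrl.current_q(): joint angles.
- ctrl.current_dq(): joint speeds.
- ctrl.current_effort(): joint torques, N m.
- ctrl.current_tool_pos(): TCP position.
- ctrl.current_eef_rot(): TCP orientation.
- ctrl.current_contact_force(): force on the tool from outside, world axes, zero at the start.
- ctrl.current_wrist_torque(): the same for the moment, N m.
- ctrl.current_grip_width(): opening from 0.0 (shut) to 1.0 (fully open).
Only numpy, scipy, OpenCV 4.12 (cv2) and the standard library are available. Lean on these libraries where they do the work, as an engineer would, in place of code of your own. Each camera call takes 0.05 s, during which the arm holds its last target.

## Working session

There is one attempt and no reset: what is moved stays moved. The work goes in short steps, each a Python script; the robot and the scene stay as the last script left them, time stands still between calls to the robot, and variables do not carry over. Pictures are saved under pics/ and viewed, and the job is handed in when it is done.

```bash
mkdir -p pics; ls
python3 - <<'E'
from bench import ctrl
import cv2
for n in ["scene","side","wrist"]:
    if n=="wrist": print(ctrl.current_tool_pos(), ctrl.current_eef_rot())
    cv2.imwrite(f"pics/a_{n}.png",ctrl.read_camera(n)); print(n,ctrl.camera_params(n))
print(ctrl.current_t())
E
```

```text
pics
scene {'fx': 449.4222288986796, 'fy': 449.4222288986796, 'cx': 324.9911824769998, 'cy': 198.27434902305592, 'pose': array([[-0.24025723, -0.71169025,  0.66013139,  1.18232771],
       [ 0.97051381, -0.18975879,  0.14864234, -0.00912352],
       [ 0.01947843,  0.67637903,  0.73629614,  0.8449902 ],
       [ 0.        ,  0.        ,  0.        ,  1.        ]])}
side {'fx': 388.735262178899, 'fy': 388.735262178899, 'cx': 312.0195513296943, 'cy': 199.98427458759946, 'pose': array([[ 0.9878858 ,  0.11062691, -0.10882706,  0.37686771],
       [-0.15511452,  0.72471007, -0.67136786, -0.79691004],
       [ 0.00459671,  0.68011543,  0.73309063,  0.79346483],
       [ 0.        ,  0.        ,  0.        ,  1.        ]])}
[6.24662992e-01 4.17525086e-05 2.13400290e-01] [[ 9.99999406e-01 -1.09002921e-03 -3.38417100e-06]
 [ 3.51551845e-06  1.20497128e-04  9.99999993e-01]
 [-1.09002879e-03 -9.99999399e-01  1.20500888e-04]]
wrist {'fx': 305.776059778972, 'fy': 305.776059778972, 'cx': 316.64840226881824, 'cy': 201.93673318229884, 'T_tool_cam': array([[ 9.99999917e-01,  2.17621065e-04,  3.43564822e-04,
        -1.10160296e-04],
       [ 2.78936614e-04,  2.47755305e-01, -9.68822600e-01,
        -1.70350760e-01],
       [-2.95956214e-04,  9.68822616e-01,  2.47755224e-01,
         6.93150936e-02],
       [ 0.00000000e+00,  0.00000000e+00,  0.00000000e+00,
         1.00000000e+00]])}
0.15
```

View pics/a_scene.png

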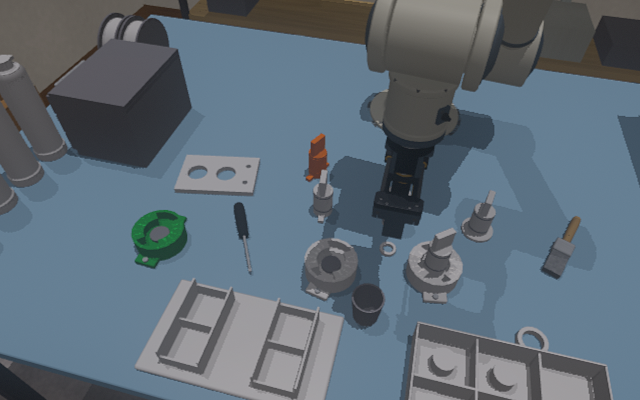

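View pics/a_side.png

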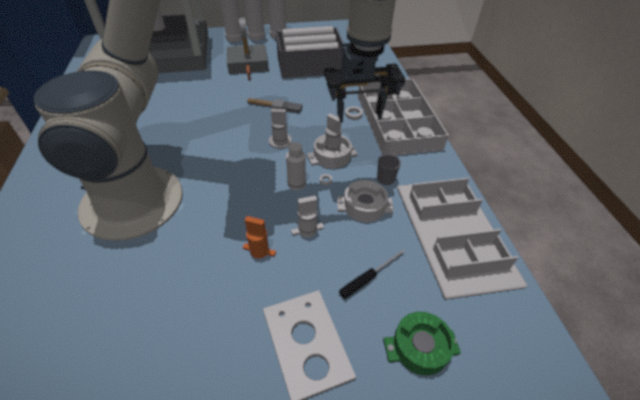

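View pics/a_wrist.png

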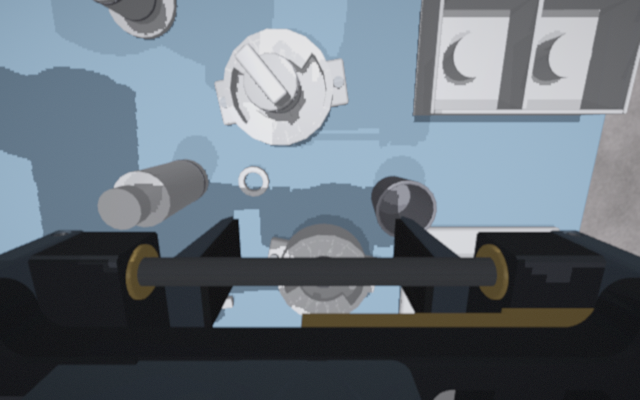

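```bash
cat > h.py <<'E'
import numpy as np, cv2
from bench import ctrl
def ray(name,uv,Tt=None):
    p=ctrl.camera_params(name)
    T=p["pose"] if name!="wrist" else Tt@p["T_tool_cam"]
    uv=np.atleast_2d(np.array(uv,float))
    d=np.c_[(uv[:,0]-p["cx"])/p["fx"],-(uv[:,1]-p["cy"])/p["fy"],-np.ones(len(uv))]
    return T[:3,3],d@T[:3,:3].T
def onz(name,uv,z,Tt=None):
    o,d=ray(name,uv,Tt); return o+d*((z-o[2])/d[:,2])[:,None]
def tool():
    T=np.eye(4);T[:3,:3]=ctrl.current_eef_rot();T[:3,3]=ctrl.current_tool_pos();return T
def proj(name,P,Tt=None):
    p=ctrl.camera_params(name)
    T=p["pose"] if name!="wrist" else Tt@p["T_tool_cam"]
    P=np.atleast_2d(P); c=(P-T[:3,3])@T[:3,:3]
    return np.c_[p["cx"]+p["fx"]*c[:,0]/-c[:,2],p["cy"]-p["fy"]*c[:,1]/-c[:,2]]
def R(yaw):  # tool down, tool x (jaw direction) at yaw deg
    a=np.radians(yaw);x=np.array([np.cos(a),np.sin(a),0]);y=np.array([0,0,-1.]);return np.c_[x,y,np.cross(x,y)]
E
python3 - <<'E'
from h import *
print("cart scene",onz("scene",[[323,176],[322,212]],0.12),onz("scene",[[320,217]],0)); print("cart side",onz("side",[[308,200]],.12),onz("side",[[308,232]],0))
print("head",onz("scene",[[331,256]],.044),onz("side",[[366,194]],.044))
print("occ",onz("scene",[[435,262]],.044),"tall",onz("side",[[296,183]],0),"flange",onz("side",[[280,143]],0))
for n,c in (("scene",(325,210)),("side",(320,200))):
    im=ctrl.read_camera(n)[c[1]-75:c[1]+85,c[0]-90:c[0]+90]
    cv2.imwrite(f"pics/b_{n}.png",cv2.resize(im,None,fx=4,fy=3.5,interpolation=cv2.INTER_CUBIC))
print(R(0))
E
```

```text
cart scene [[ 0.46612554 -0.17658236  0.12      ]
 [ 0.57252461 -0.15210079  0.12      ]] [[ 0.48859558 -0.1765472   0.        ]]
cart side [[ 0.46744597 -0.17876454  0.12      ]] [[ 0.46685806 -0.18027243  0.        ]]
head [[ 0.62563278 -0.11745174  0.044     ]] [[ 0.63400641 -0.11076484  0.044     ]]
occ [[0.58405265 0.10299987 0.044     ]] tall [[4.59139398e-01 3.16171795e-03 1.11022302e-16]] flange [[ 4.31545149e-01  1.92622392e-01 -1.11022302e-16]]
[[ 1.  0. -0.]
 [ 0.  0.  1.]
 [ 0. -1.  0.]]
```

```bash
python3 -c "
import cv2,numpy as np
a=cv2.resize(cv2.imread('pics/b_scene.png'),(400,320));b=cv2.resize(cv2.imread('pics/b_side.png'),(400,320))
cv2.imwrite('pics/b.png',np.hstack([a,b]))"
```

```text
(no output)
```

View pics/b.png

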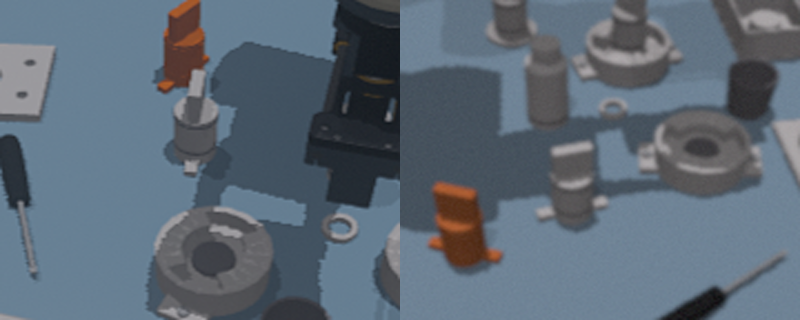

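Run:
```python
from h import *
ctrl.goto([0.55,-0.26,0.28],R(0))
T=tool();im=ctrl.read_camera("wrist");np.save("T1.npy",T);cv2.imwrite("pics/c.png",im);print(T,ctrl.current_t())
```

```text
[[ 9.99999749e-01 -3.66124014e-04 -6.06467284e-04  5.50267445e-01]
 [ 6.06710410e-04  6.64310527e-04  9.99999595e-01 -2.58943673e-01]
 [-3.65720983e-04 -9.99999712e-01  6.64532492e-04  2.79631659e-01]
 [ 0.00000000e+00  0.00000000e+00  0.00000000e+00  1.00000000e+00]] 1.375
```

View pics/c.png

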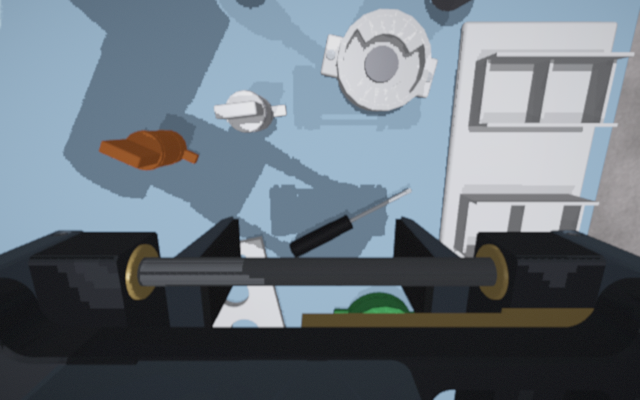

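Run:
```python
import cv2,numpy as np
im=cv2.imread("pics/c.png")
a=cv2.resize(im[0:125,310:450],None,fx=3.5,fy=3.5,interpolation=cv2.INTER_CUBIC)
b=cv2.resize(im[80:140,205:297],(300,196),interpolation=cv2.INTER_CUBIC)
b=cv2.copyMakeBorder(b,0,a.shape[0]-196,0,0,0)
cv2.imwrite("pics/d.png",np.hstack([a,b])[:, :800])
```

```text
(no output)
```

View pics/d.png

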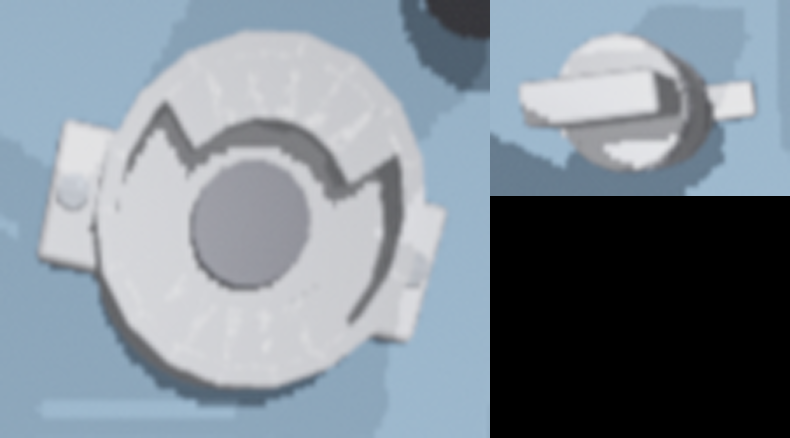

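```bash
cat > m.py <<'E'
from h import *
T=np.load("T1.npy");im=cv2.imread("pics/c.png")
b=np.array([[519,83],[655,72],[660,110],[527,126]],float); b=np.c_[205+(b[:,0]-490)/3.26,80+b[:,1]/3.27]
B=onz("wrist",b,.12,T);print("bar top",B.round(4)[:,:2],"ctr",B.mean(0).round(4))
d=(B[1]+B[2]-B[0]-B[3]);print("len",np.linalg.norm(d)/2,"ang",np.degrees(np.arctan2(d[1],d[0])))
lug=onz("wrist",[[205+(755-490)/3.26,80+99/3.27]],.01,T)[0];print("lug tip",lug, np.degrees(np.arctan2(*(lug-B.mean(0))[1::-1])),np.linalg.norm((lug-B.mean(0))[:2]))
hs=np.array([[72,188],[412,265]])/3.5+[310,0]
E=onz("wrist",hs,.012,T);d=E[1]-E[0];print("ears",E.round(4),"mid",E.mean(0),"ang",np.degrees(np.arctan2(d[1],d[0])))
g=cv2.cvtColor(im,cv2.COLOR_BGR2HSV)
# disc
gray=im[:,:,1].astype(int)
m=((gray>125)&(gray<172)&(g[:,:,1]<35)).astype(np.uint8); mm=np.zeros_like(m);cv2.circle(mm,(381,64),24,1,-1);m&=mm
m=cv2.morphologyEx(m,cv2.MORPH_OPEN,np.ones((3,3)))
n,l,s,c=cv2.connectedComponentsWithStats(m);i=l[64,381];print("disc",s[i],c[i]);
C=onz("wrist",[c[i]],.028,T);print("disc ctr",C)
# rim circle
w=((g[:,:,1]<35)).astype(np.uint8);w[:,:322]=0;w[:,445:]=0;w[125:]=0
w=cv2.morphologyEx(w,cv2.MORPH_CLOSE,np.ones((5,5)))
cs=max(cv2.findContours(w,cv2.RETR_EXTERNAL,cv2.CHAIN_APPROX_NONE)[0],key=cv2.contourArea)[:,0]
P=onz("wrist",cs,.044,T)[:,:2]
from scipy.optimize import least_squares
r=least_squares(lambda x:np.hypot(*(P-x).T)-.057,C[0,:2],loss="soft_l1",f_scale=.001);print("rim",r.x,np.median(abs(r.fun)))
om=cv2.inRange(g,(3,120,60),(20,255,255));ys,xs=np.nonzero(om);print("orange extent px",xs.min(),xs.max(),ys.min(),ys.max(),onz("wrist",[[103,150],[155,160]],.12,T), onz("wrist",[[195,156]],.01,T))
E
python3 m.py
```

```text
bar top [[ 0.444  -0.1712]
 [ 0.4872 -0.1679]
 [ 0.4882 -0.1794]
 [ 0.4455 -0.1843]] ctr [ 0.4662 -0.1757  0.12  ]
len 0.043154502892481676 ang 5.4697992996596
lug tip [ 0.50799918 -0.17146247  0.01      ] 5.793843797737522 0.04198325205537472
ears [[ 0.5682 -0.1002  0.012 ]
 [ 0.6984 -0.1272  0.012 ]] mid [ 0.63329261 -0.11368357  0.012     ] ang -11.713349503582423
disc [364  46  35  37 973] [380.9979445   63.77697842]
disc ctr [[ 0.63205865 -0.11524707  0.028     ]]
rim [ 0.63100229 -0.11583236] 0.001965576950535529
orange extent px 99 591 131 326 [[ 0.32177692 -0.21676583  0.12      ]
 [ 0.37594803 -0.22739528  0.12      ]] [[ 0.37586734 -0.23421674  0.01      ]]
```

Run:
```python
from h import *
c=[.466,-.1765];Y=95.6
ctrl.goto([*c,.19],R(Y)); print(ctrl.current_q(),ctrl.ik([.6315,-.1150,.14],R(Y-17.3)),ctrl.ik([.6315,-.115,.1],R(Y-80)))
ctrl.move_l([*c,.081],vel=.12)
ctrl.command_gripper(0.0);print(ctrl.current_grip_width(),ctrl.current_tool_pos(),ctrl.current_contact_force())
for n in("scene","side"):cv2.imwrite(f"pics/e_{n}.png",ctrl.read_camera(n))
print(ctrl.current_t())
a=cv2.imread("pics/e_scene.png")[100:300,230:430];b=cv2.imread("pics/e_side.png")[100:300,210:410]
cv2.imwrite("pics/e.png",cv2.resize(np.hstack([a,b]),None,fx=2,fy=2))
```

```text
[-2.75865113e+01  1.97821344e+01  9.63967825e+01  1.58603561e-03
  6.37988670e+01 -1.23143038e+02] [-1.56484828e+01  3.38226212e+01  7.93663803e+01 -2.54444375e-14
  6.68109984e+01 -9.39484828e+01] [-1.56484828e+01  3.64439568e+01  8.14477049e+01 -2.54444375e-14
  6.21083383e+01 -3.12484828e+01]
0.15552998359602593 [ 0.46587556 -0.17643533  0.08088913] [-0.26550286 -0.18724658 -2.30707951]
5.1833
```

View pics/e.png

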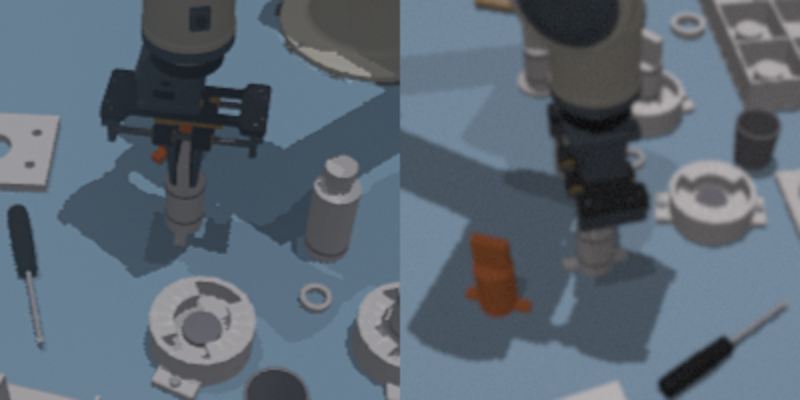

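The bar is held (jaw width 14.2 mm). The scene crop shows the fingers on the bar at about (185,165) and the head clear at (202,325). Next I'll lift it and move over the head.

Run:
```python
from h import *
Y=95.6-17.3
ctrl.move_l([.466,-.1765,.15],vel=.12)
print(ctrl.current_contact_force(),ctrl.current_grip_width())
ctrl.move_l([.6315,-.115,.147],vel=.12,ori=R(Y))
print(ctrl.current_contact_force(),ctrl.current_tool_pos())
for n in("scene","side"):cv2.imwrite(f"pics/f_{n}.png",ctrl.read_camera(n))
T=tool();cv2.imwrite("pics/f_wrist.png",ctrl.read_camera("wrist"));np.save("T2.npy",T)
print(ctrl.current_t())
a=cv2.imread("pics/f_scene.png")[180:330,260:410];b=cv2.imread("pics/f_side.png")[110:260,290:440]
cv2.imwrite("pics/f.png",cv2.resize(np.hstack([a,b]),(800,400),interpolation=cv2.INTER_CUBIC))
```

```text
[-0.32582036  0.634038   -2.38338907] 0.1528700805847909
[-0.24634412 -0.04344137 -2.868304  ] [ 0.63103701 -0.11518073  0.14701735]
7.6833
```

View pics/f.png

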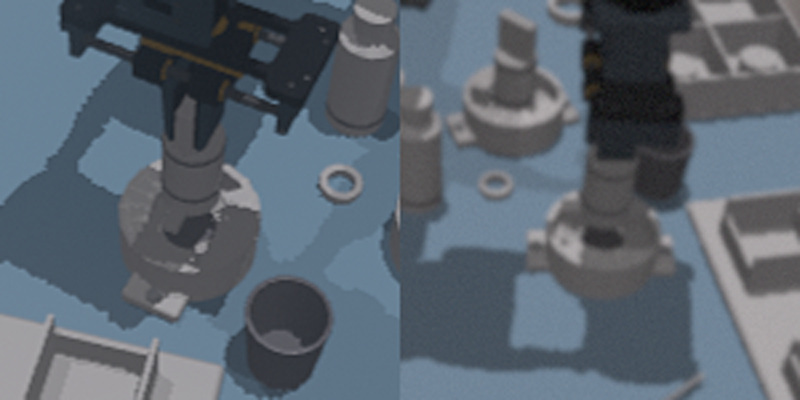

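View pics/f_wrist.png

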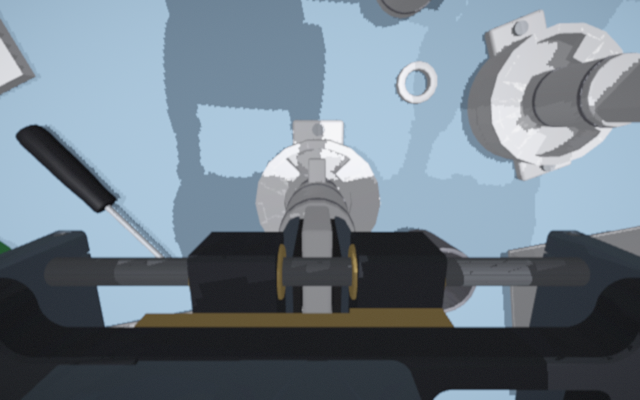

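The wrist view shows the ear at (318,130), the lug at (317,170) and the bar at (317,265) in one line, so I'll insert now.

Run:
```python
from h import *
x,y=.632,-.115
print(ctrl.move_l([x,y,.112],vel=.06,contact_N=6),ctrl.current_tool_pos(),ctrl.current_contact_force(),ctrl.current_wrist_torque())
print(ctrl.move_l([x,y,.1015],vel=.03,contact_N=25),ctrl.current_tool_pos(),ctrl.current_contact_force(),ctrl.current_wrist_torque(),ctrl.current_grip_width(),ctrl.current_t())
for n in("scene","side"):cv2.imwrite(f"pics/g_{n}.png",ctrl.read_camera(n))
a=cv2.imread("pics/g_scene.png")[180:330,260:410];b=cv2.imread("pics/g_side.png")[110:260,290:440]
cv2.imwrite("pics/g.png",cv2.resize(np.hstack([a,b]),(800,400),interpolation=cv2.INTER_CUBIC))
```

```text
False [ 0.63212727 -0.1150613   0.11205459] [ 0.16554673 -0.31868971 -1.68379212] [ 0.08965914 -0.0110094   0.02684023]
False [ 0.63258302 -0.11513724  0.10187518] [ 3.06634402 -0.52104203  5.25307964] [-0.00400863 -0.71686961  0.01883239] 0.1510203376927436 8.9167
```

View pics/g.png

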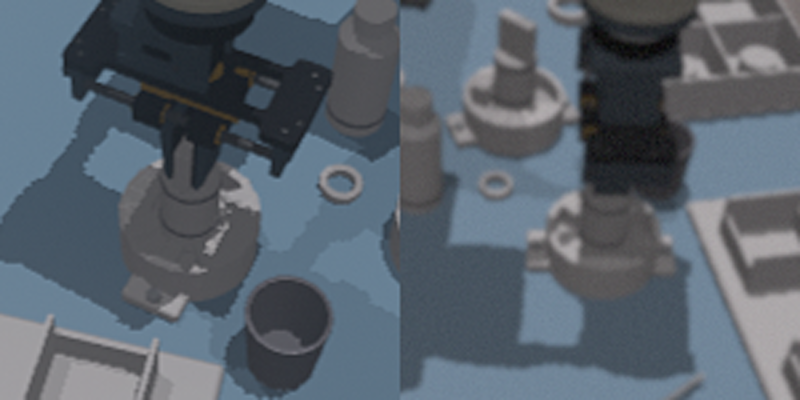

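It has seated: 7 N net spring load, grip 74.5 mm above the rim. Now the clockwise twist in steps, checking torque.

Run:
```python
from h import *
Y=95.6-17.3
for a in (12,24,36,48,56,62):
    ctrl.goto([.632,-.115,.1013],R(Y-a))
    M=ctrl.current_wrist_torque();F=ctrl.current_contact_force();x=ctrl.current_eef_rot()[:,0]
    print(a,np.degrees(np.arctan2(x[1],x[0])).round(1),ctrl.current_tool_pos().round(4),F.round(1),M.round(2),ctrl.current_t())
    if abs(M[2])>2.5 or np.linalg.norm(F)>40: print("stop");break
print(ctrl.current_grip_width())
for n in("scene","side"):cv2.imwrite(f"pics/i_{n}.png",ctrl.read_camera(n))
a=cv2.imread("pics/i_scene.png")[180:330,260:410];b=cv2.imread("pics/i_side.png")[110:260,290:440]
cv2.imwrite("pics/i.png",cv2.resize(np.hstack([a,b]),(800,400),interpolation=cv2.INTER_CUBIC))
```

```text
12 66.5 [ 0.6319 -0.115   0.1014] [1.3 0.3 5. ] [ 0.01 -0.28  0.01] 9.3417
24 54.7 [ 0.6318 -0.1149  0.1012] [-0.6  0.4  4.6] [ 0.06 -0.04 -0.07] 9.6667
36 42.8 [ 0.6318 -0.115   0.1013] [-1.1  0.2  4.1] [ 0.03 -0.01 -0.04] 9.9917
48 30.8 [ 0.6319 -0.115   0.1013] [-0.8  0.3  5.7] [ 0.07 -0.01 -0.09] 10.3167
56 22.8 [ 0.632  -0.115   0.1013] [-0.4  0.   4.1] [ 0.01 -0.01 -0.08] 10.5833
62 16.7 [ 0.632  -0.115   0.1013] [ 0.  -0.4  5.3] [-0.02  0.02 -0.08] 10.8333
0.14918252475549204
```

View pics/i.png

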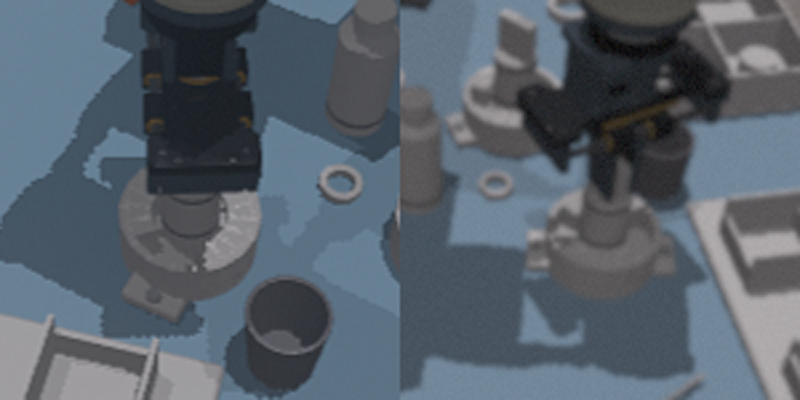

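Run:
```python
from h import *
print(ctrl.move_l([.632,-.115,.1065],vel=.015,contact_N=7),ctrl.current_tool_pos(),ctrl.current_contact_force())
ctrl.command_gripper(0.6); ctrl.sleep(.2)
p=ctrl.current_tool_pos()
ctrl.move_l([p[0],p[1],.2],vel=.1)
print(ctrl.current_contact_force(),ctrl.current_grip_width())
ctrl.goto([.55,-.26,.28],R(0))
T=tool();np.save("T3.npy",T)
for n in("scene","side","wrist"):cv2.imwrite(f"pics/j_{n}.png",ctrl.read_camera(n))
print(ctrl.current_t())
a=cv2.imread("pics/j_scene.png")[180:330,260:410];b=cv2.imread("pics/j_side.png")[110:260,290:440];c=cv2.imread("pics/j_wrist.png")[0:150,300:450]
cv2.imwrite("pics/j.png",cv2.resize(np.hstack([a,b,c]),(798,266),interpolation=cv2.INTER_CUBIC))
cv2.imwrite("pics/jw.png",cv2.resize(c,(600,600),interpolation=cv2.INTER_CUBIC))
```

```text
True [ 0.63195665 -0.11501429  0.10661645] [0.24090363 0.14635377 2.55916012]
[-0.86894841 -0.46077926  0.06338947] 0.6003203986433557
14.325
```

View pics/j.png

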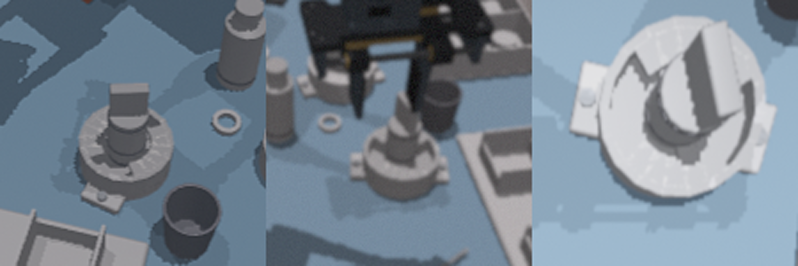

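View pics/jw.png

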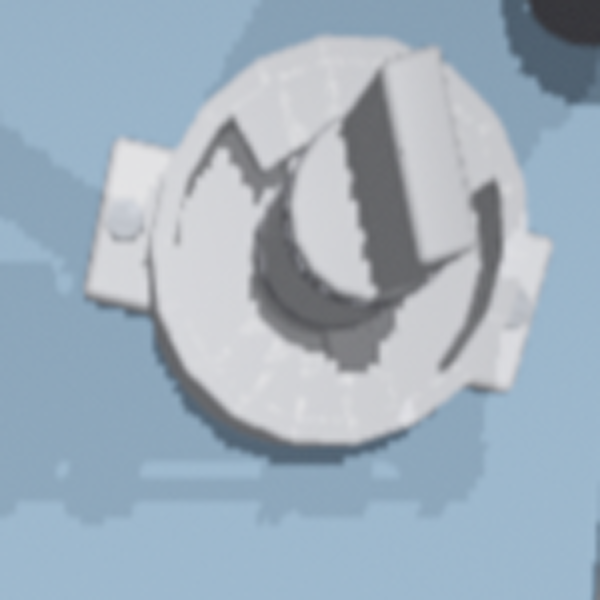

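Run:
```python
from h import *
T=np.load("T3.npy")
b=np.array([[385,68],[437,45],[472,245],[420,265]])/4+[300,0]
B=onz("wrist",b,.1455,T);d=B[2]+B[3]-B[0]-B[1];print(B.round(4),B.mean(0),"ang",np.degrees(np.arctan2(d[1],d[0])),"len",np.linalg.norm(d)/2)
hs=np.array([[125,219],[512,302]])/4+[300,0];E=onz("wrist",hs,.012,T);d=E[1]-E[0];print("ears",E.mean(0),np.degrees(np.arctan2(d[1],d[0])))
```

```text
[[ 0.6205 -0.098   0.1455]
 [ 0.6317 -0.0935  0.1455]
 [ 0.6428 -0.1344  0.1455]
 [ 0.6312 -0.1387  0.1455]] [ 0.6315415 -0.1161473  0.1455   ] ang -75.03263178545252 len 0.04218743074148849
ears [ 0.63356513 -0.11470976  0.012     ] -11.123494855054291
```

Run:
```python
from bench import ctrl
print(ctrl.current_contact_force(),ctrl.current_t()); print(ctrl.sign_off())
```

```text
[-0.52711323 -0.14682321 -0.11941285] 14.325
the job is handed in; nothing more can be done
None
```

The white cartridge with two lugs is in the empty white head, turned clockwise and locked under the rim. I let it go standing upright and handed the job in at 14.3 s of the 42 s allowed.

- **Insertion:** I gripped it by the turning bar and lined the lugs up with the slots. Pushing it in against the spring left the grip point about 74.5 mm above the rim, under the 79 mm needed to turn.
- **Twist:** I turned the tool 62° clockwise, with almost no resisting torque. I then eased it up about 5 mm until a contact stop tripped near the expected lug height, with the grip about 79 mm above the rim, and opened the gripper.
- **Last checks:** In the final wrist picture the bar points 63–64° from the ears. Its top is within about 2 mm of the head's centre, so it stands upright. The robot was clear of everything, and no check failed or disagreed. The stop and the pictures are the only evidence of the lock, since the lugs under the rim can't be seen.

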